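# Index the lamp turret and unscrew the tall lamp

## Robot

A 6-joint arm with a two-finger parallel gripper is mounted at the origin on the work surface. World frame = base frame: x ahead of the robot, y to its left, z up, the work surface at z = 0. Lengths are in m, angles in rad, forces in N, time in s.
With the tool pointing down it reaches from about 0.3 to 1 m from the base axis. Payload 5.1 kg.
Tool frame: the origin (TCP) lies at the very end of the fingers, on their centre line; the grasp point (between the pads) lies 19 mm behind it (bot.grip_depth is the distance from the TCP to the grasp point, in m); x points along the fingers, y is the direction in which the jaws open and shut, and the axes are right-handed (so a half turn about x gives the same grasp; the last joint's range is limited). The gripper opens to 95 mm and grips with 3 to 60 N. Pads are 20 mm wide; open, the fingers measure 119 mm over their backs; the gripper's body (75 mm by 180 mm) begins 59 mm behind the grasp point.
Start: joints at [-1.422, 0.124, 1.65, -0, 1.367, -0.083], TCP at [0.149, -0.633, 0.215] pointing down, gripper open.
Joint ranges: [-2.61, 2.61], [-1.02, 2.33], [0.03, 2.71], [-1.35, 4.49], [0.32, 2.68], [-2.91, 2.91]. Speed limits (rad/s): [2.57, 2.57, 3.14, 3.14, 3.14, 3.14].

## Interface

Orientations are given as a unit quaternion [w, x, y, z].
In Python, from cell import bot gives the robot as it stands. The module is installed in compiled form; this text tells all that it offers.
- The arm moves only by the shell command python3 -m crank 'ROWS' [FORCE]. ROWS is JSON, a list of rows, each a list of 7 numbers: the closure in counts, from 0 (fully open) to 255 (shut), then the shift along the world's x, y, z in mm, then the turn, a rotation vector about the world's x, y, z in rad. In form: [[claw, dx, dy, dz, rx, ry, rz], ...]. A call has 1 to 12 rows; each row is the pose to reach, as a shift and turn from the pose measured when the call began; what a row does not reach only later rows make up. A row lasts 1/12 s, in which the tool goes at most 41.7 mm and 7.16 degrees, less where a joint would pass 70% of its speed; a pose out of reach is approached as far as the arm can. A call with a gripper value outside its range is refused whole. The fingers move at their own pace and stop on an object; FORCE is the grip in N (left out, the last holds). Time passes only in rows, so rows that repeat a pose let the fingers close. It gives the time, the measured TCP pose, the force and the opening at its end, in the units of the state.
- bot.observe(): the state, without advancing time (a new reading comes with each control period).
- bot.capture(name): name is "side" or "top"; returns a dict with "image" (384x512x3 uint8, red, green, blue), "mtx" (3x3 intrinsics, pixels), "world_from_camera" (4x4, takes a point from camera to world coordinates). Camera axes: x right, y up, looking along -z (the intrinsics and any distortion apply to the point x, -y, -z); pixel columns grow to the right and rows downward; lengths in m; the calibration is good to about 2 mm. A picture is of the moment at which its call begins. There is no depth.
- bot.sign_off(): hands the job in, once; it reports no verdict.
The state is a dict: "time_s": time; "joint_positions": joint angles; "joint_velocities": joint speeds; "joint_efforts": joint torques, N m; "ee_pos": TCP position; "orientation": TCP orientation; "wrist_force": force on the tool from outside, world axes, zero at the start; "ft_torque": the same for the moment, N m; "gripper_width": opening from 0.0 (shut) to 1.0 (fully open).
Only numpy, scipy, OpenCV 4.12 (cv2) and the standard library are available. Lean on these libraries where they do the work, as an engineer would, in place of code of your own. Each camera call takes 0.05 s, during which the arm holds its last target. There are 200 camera calls.

## Task

The spectrometer's lamp unit stands open on the bench. Turn the lamp turret clockwise by its central knob until the tall lamp stands squarely in front of the beam port block, then unscrew that tall lamp anticlockwise as far as its stop so that it is ready to be taken out. Leave it sitting in its seat in front of the port, and let go.

Things in the scene. Friction and masses are not known exactly. Their poses are not given: they have to be found in the camera images.
- turret (a joint): Angle (rad) of the turret, a 250 mm aluminium disc, top 60 mm above the bench. 0: tall lamp squarely in front of the beam port, a fixed grey block 56 mm wide, 86 mm high, at the disc's edge on the robot's side. Positive is anticlockwise from above. Starts at 0.6 to 1.3: turn it clockwise by that much. Stiff (0.25 N m), no clicks, stays where left.
- hub_knob (a point): Centre of the turret's round black fluted central knob, on the turret's vertical axis: 46 mm diameter, 40 mm tall, 112 to 152 mm above the bench (this point 132 mm). Turning it turns the turret with all its lamps. The lamps leave 40 mm or more free around it.
- tall_lamp (a joint): How far the tall lamp is unscrewed, rad relative to the turret: starts screwed in at 0 to 0.1, grows anticlockwise seen from above, hard stop at 1.4 (80 degrees). Turns easily (0.06 N m), stays where it is left, rises 3.6 mm per rad on its thread (5 mm in all). It cannot come out of the seat.
- tall_lamp_grip (a point): Point on the tall lamp's vertical axis at gripping height, 128 mm above the bench when screwed in. The lamp is a round aluminium barrel, 40 mm diameter, top 24 mm above this point, smooth to 35 mm below it; tallest of four lamps, 90 mm from the turret's axis, 90 degrees apart. The other three are short (tops under 106 mm) and fixed.

How it is judged:
By the outcome, as a careful person would: the job done as asked, in the order asked, and still so for the second after the job is handed in, with the robot touching nothing.
It also fails if it takes over 48 s, if anything falls off the work surface, if the arm or the gripper's body presses on something with over 40 N, if the wrist force passes 120 N, or if a joint passes its speed limit or range.

## Working session

There is one attempt and no reset: what is moved stays moved. The work goes in short steps, Python scripts to look and compute and a shell command to move; the robot and the scene stay as the last step left them, time stands still between calls to the robot, and variables do not carry over. Pictures are saved under pics/ and viewed, about 8 in all and at most 12, crops included, and the job is handed in when it is done.

```bash
mkdir -p pics
python3 - <<'E'
from cell import bot
import cv2
print({k:v for k,v in bot.observe().items()})
for n in("top","side"):
    c=bot.capture(n); cv2.imwrite(f"pics/{n}0.png",c["image"][:,:,::-1]); print(n,c["mtx"].tolist(),c["world_from_camera"].round(4).tolist(),[k for k in c])
E
```

```text
{'time_s': 0.0, 'joint_positions': array([-1.42158090e+00,  1.24488914e-01,  1.65166368e+00, -1.33053482e-05,
        1.36750019e+00, -8.26343572e-02]), 'joint_velocities': array([ 2.68186365e-04, -8.42119410e-04,  7.66341587e-04, -3.18115090e-04,
       -1.65108917e-05, -1.06276537e-04]), 'joint_efforts': array([-1.56203137e-04, -4.17603207e+01, -3.59929669e+01,  7.73377391e-02,
        4.93046944e-02, -1.93465648e-04]), 'ee_pos': array([ 0.14920646, -0.6319845 ,  0.21340363]), 'orientation': array([-0.0810609 , -0.70233151, -0.08251652,  0.70238921]), 'wrist_force': array([0.84658584, 0.09457057, 0.53058895]), 'ft_torque': array([0.02448625, 0.04061723, 0.00659278]), 'gripper_width': 0.9977373252853937}
top [[362.24381584969564, 0.0, 254.28535493733455], [0.0, 362.24381584969564, 194.52198941684819], [0.0, 0.0, 1.0]] [[-0.1432, 0.9644, -0.2224, 0.4104], [-0.9897, -0.1411, 0.0256, 0.0482], [-0.0066, 0.2238, 0.9746, 0.7724], [0.0, 0.0, 0.0, 1.0]] ['image', 'mtx', 'world_from_camera']
side [[481.87424711942157, 0.0, 258.6157077988118], [0.0, 481.87424711942157, 195.72413541666063], [0.0, 0.0, 1.0]] [[0.9982, 0.0169, -0.0567, 0.5017], [-0.056, 0.5799, -0.8127, -0.4865], [0.0192, 0.8145, 0.5799, 0.5199], [0.0, 0.0, 0.0, 1.0]] ['image', 'mtx', 'world_from_camera']
```

View pics/top0.png

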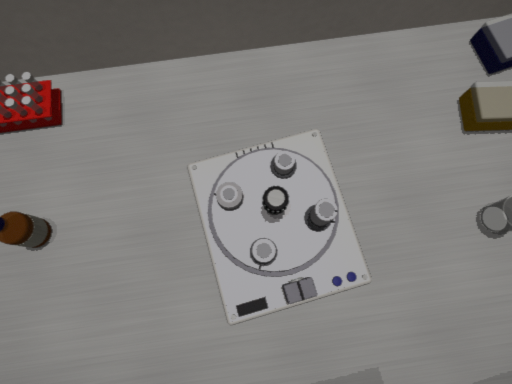

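View pics/side0.png

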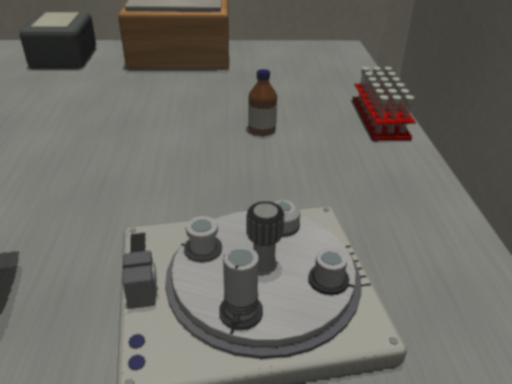

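The top view shows the knob at about (275,198), the tall lamp at about (322,212) and the port block at about (300,290). I'll enlarge both views.

Run:
```python
import cv2
a=cv2.imread("pics/top0.png")[130:320,180:380]; cv2.imwrite("pics/top0c.png",cv2.resize(a,None,fx=3.0,fy=3.0,interpolation=cv2.INTER_CUBIC))
a=cv2.imread("pics/side0.png")[190:350,115:375]; cv2.imwrite("pics/side0c.png",cv2.resize(a,None,fx=3.0,fy=3.0,interpolation=cv2.INTER_CUBIC))
```

```text
(no output)
```

View pics/top0c.png

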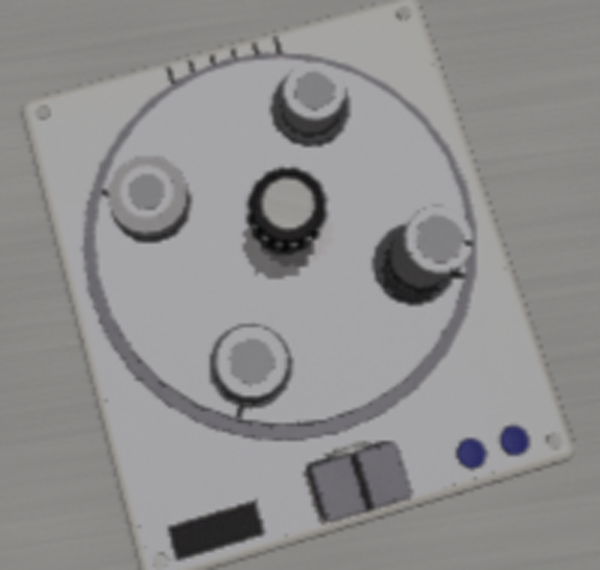

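View pics/side0c.png

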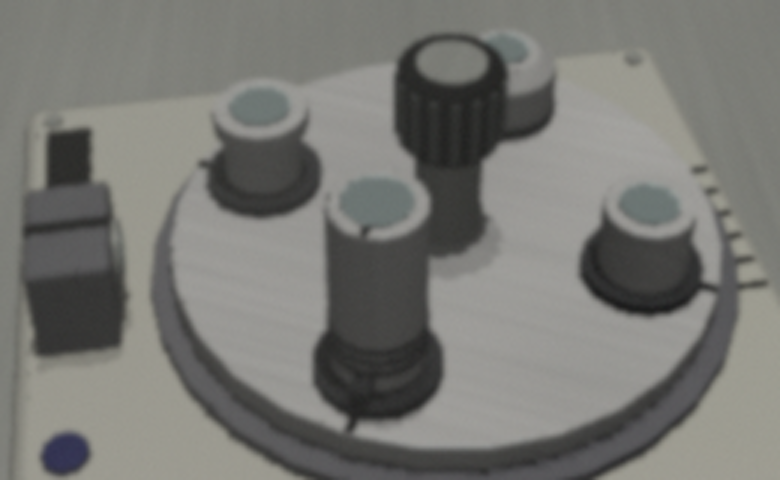

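Top crop: knob top face (288,203), tall lamp top (438,239), short lamps (148,191), (314,90) and (250,361), block top with its centre stripe near (357,470)–(368,510). Side crop: knob top (452,62), tall lamp top (377,203), block top centre about (68,230).

```bash
cat > h.py <<'E'
import numpy as np
from cell import bot
def ray(c,u,v):
    K=c["mtx"];T=c["world_from_camera"]
    d=T[:3,:3]@np.array([(u-K[0,2])/K[0,0],-(v-K[1,2])/K[1,1],-1]); return T[:3,3],d
def at(c,u,v,z):
    o,d=ray(c,u,v); return (o+d*(z-o[2])/d[2])[:2]
E
python3 - <<'E'
from h import *
t=bot.capture("top");s=bot.capture("side")
T=lambda x,y,z:at(t,180+x/3,130+y/3,z)
S=lambda x,y,z:at(s,115+x/3,190+y/3,z)
ang=lambda v:np.arctan2(v[1],v[0])
for n,k,l in(("top",T(288,203,.152),T(438,239,.152)),("side",S(452,62,.152),S(377,203,.152))):
    print(n,k.round(4),l.round(4),"r",np.linalg.norm(l-k),"ang",ang(l-k))
k=T(288,203,.152)
L=[T(148,191,.104),T(250,361,.104),T(314,90,.104)]
print("short",[(np.linalg.norm(q-k).round(4),ang(q-k).round(3)) for q in L])
cs=[T(*p,.086) for p in((307,464),(396,441),(410,500),(322,522))]
m=np.mean(cs,0);print("port",m,"ang",ang(m-k),[np.linalg.norm(cs[i]-cs[i-1]).round(4) for i in range(4)],"stripe",ang(T(368,510,.086)-T(357,462,.086)),"edges",ang(cs[2]-cs[1]),ang(cs[3]-cs[0]))
print("side port",S(68,190,.086),S(69,228,.086),S(70,270,.086), "corners",S(28,192,.086),S(109,186,.086),S(112,264,.086),S(27,272,.086))
# disc outline ellipse center z=.06 and plate edges
print("plate edge", ang(T(145,565,.02)-T(25,112,.02)),ang(T(570,452,.02)-T(415,3,.02)))
print("pose", bot.observe()["ee_pos"])
E
```

```text
top [ 0.5409 -0.005 ] [ 0.5072 -0.0876] r 0.08922345561661434 ang -1.957741193962161
side [ 0.5447 -0.0036] [ 0.511  -0.0891] r 0.09190290039502669 ang -1.946696305173227
short [(np.float64(0.0876), np.float64(1.215)), (np.float64(0.0907), np.float64(2.755)), (np.float64(0.0876), np.float64(-0.379))]
port [ 0.37649654 -0.02614233] ang -3.0135999905531454 [np.float64(0.0351), np.float64(0.0567), np.float64(0.0357), np.float64(0.0553)] stripe -3.08001273021161 edges -3.080727230982097 -3.0412608953642124
side port [ 0.37706322 -0.00462107] [ 0.38100542 -0.02870307] [ 0.3850495 -0.0536694] corners [ 0.35982282 -0.00531566] [ 0.39466355 -0.00262542] [ 0.40185654 -0.05084423] [ 0.36763066 -0.05416395]
plate edge -2.9987606012599963 -3.00974176214125
pose [ 0.14924607 -0.63221923  0.21386575]
```

```bash
python3 -m crank '[[94,393,628,0,0,0,0],[94,393,628,0,0,0,0],[94,393,628,0,0,0,0],[94,393,628,0,0,0,0],[94,393,628,0,0,0,0],[94,393,628,0,0,0,0],[94,393,628,0,0,0,0],[94,393,628,0,0,0,0],[94,393,628,0,0,0,0],[94,393,628,0,0,0,0],[94,393,628,0,0,0,0],[94,393,628,0,0,0,0]]' 30
```

```text
time_s: 1.2
ee_pos: [0.4149, -0.2067, 0.2142]
orientation: [0.081, 0.703, 0.082, -0.702]
wrist_force: [0.4, -0.9, -0.3]
gripper_width: 0.632
```

```bash
python3 -m crank '[[94,128,202,0,0,0,0],[94,128,202,0,0,0,0],[94,128,202,0,0,0,0],[94,128,202,0,0,0,0],[94,128,202,0,0,0,0],[94,128,202,0,0,0,0],[94,128,202,0,0,0,0],[94,128,202,0,0,0,0],[94,128,202,-30,0,0,0],[94,128,202,-45,0,0,0],[94,128,202,-45,0,0,0]]'
python3 - <<'E'
from h import *
import cv2
print(bot.observe()["joint_positions"].round(3))
s=bot.capture("side");t=bot.capture("top")
a=cv2.resize(t["image"][130:320,180:380],(400,380),interpolation=2);b=cv2.resize(s["image"][160:350,140:340],(400,380),interpolation=2)
cv2.imwrite("pics/p1.png",np.hstack([a,b])[:,:,::-1])
E
```

```text
time_s: 2.12
ee_pos: [0.5397, -0.0055, 0.1648]
orientation: [-0.08, -0.7, -0.082, 0.705]
wrist_force: [-1.0, 1.0, -0.9]
gripper_width: 0.632
[-1.100e-01 -7.900e-02  1.942e+00  1.000e-03  1.286e+00  1.231e+00]
```

View pics/p1.png

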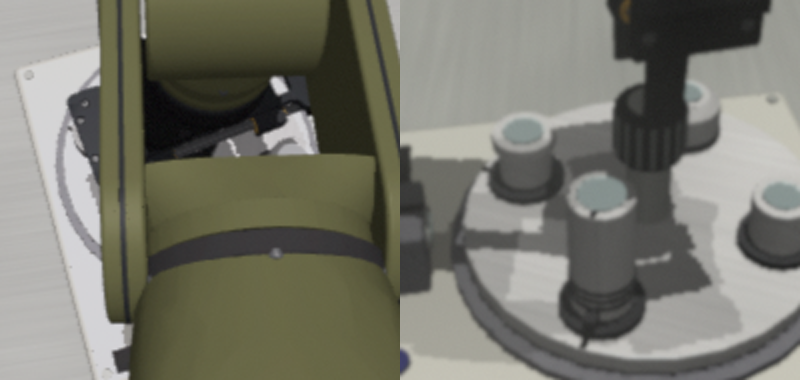

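```bash
cat >> h.py <<'E'
import cv2
def proj(c,p):
    T=np.linalg.inv(c["world_from_camera"]);q=T[:3,:3]@np.array(p)+T[:3,3];K=c["mtx"]
    return np.array([K[0,0]*q[0]/-q[2]+K[0,2],K[1,1]*-q[1]/-q[2]+K[1,2]])
E
python3 - <<'E'
from h import *
s=bot.capture("side");p=bot.observe()["ee_pos"];print(p)
d=np.array([.23,-.973,0]);w=np.array([.973,.23,0])
for r in(30,42):
  print(r,[(proj(s,p+d*r/1e3+w*k*.01)).round(1) for k in(-1,1)])
b=cv2.resize(s["image"][180:260,220:320],(800,640),interpolation=2)[:600]
cv2.imwrite("pics/p2.png",b[:,:,::-1])
E
```

```text
[ 0.54305122 -0.00561353  0.17012117]
30 [array([264.2, 215.7]), array([280.2, 213. ])]
42 [array([267.3, 221.8]), array([283.5, 219. ])]
```

View pics/p2.png

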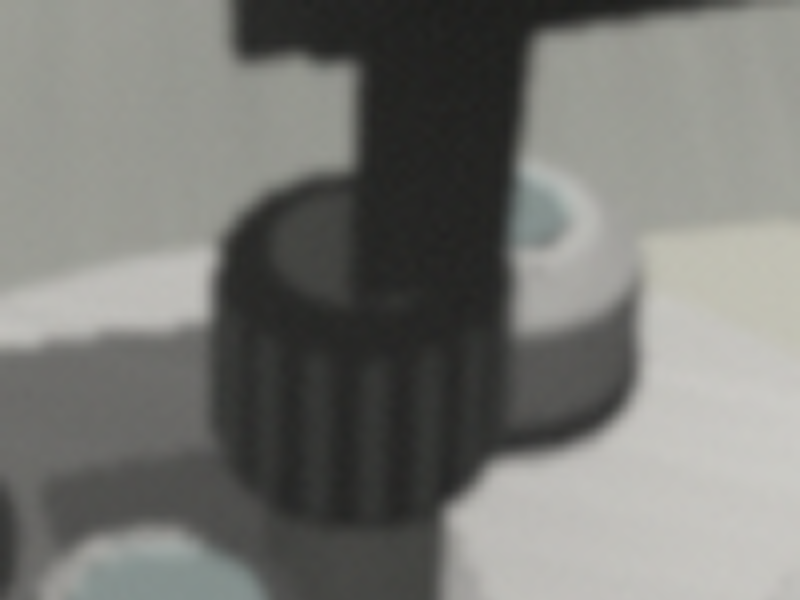

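Finger bottom spans u=265–283 in the side view, as predicted, so the side camera agrees with the robot. The knob centre is about (0.544,-0.0045). I'll descend and close.

```bash
python3 -m crank '[[94,1,1,-20,0,0,0],[94,1,1,-40,0,0,0],[94,1,1,-54,0,0,0],[94,1,1,-54,0,0,0],[94,1,1,-54,0,0,0],[160,1,1,-54,0,0,0],[160,1,1,-54,0,0,0],[160,1,1,-54,0,0,0],[160,1,1,-54,0,0,0],[160,1,1,-54,0,0,0]]' 20
```

```text
time_s: 3.1
ee_pos: [0.5453, -0.0052, 0.118]
orientation: [0.082, 0.704, 0.081, -0.701]
wrist_force: [-0.2, -1.7, 5.6]
gripper_width: 0.48
```

```bash
python3 -m crank '[[200,0,0,0,0,0,0],[200,0,0,0,0,0,-0.1],[200,0,0,0,0,0,-0.2],[200,0,0,0,0,0,-0.3],[200,0,0,0,0,0,-0.4],[200,0,0,0,0,0,-0.5],[200,0,0,0,0,0,-0.6],[200,0,0,0,0,0,-0.7],[200,0,0,0,0,0,-0.8],[200,0,0,0,0,0,-0.9],[200,0,0,0,0,0,-1.0],[200,0,0,0,0,0,-1.0]]' 40
python3 - <<'E'
from h import *
s=bot.capture("side");t=bot.capture("top");o=bot.observe()
print(o["joint_positions"].round(3),o["ft_torque"].round(2),o["wrist_force"].round(1),"jaw",o["joint_positions"][0]-o["joint_positions"][5])
a=cv2.resize(s["image"][170:350,110:370],(780,540),interpolation=2)
cv2.imwrite("pics/p3.png",a[:,:,::-1])
E
```

```text
time_s: 4.1
ee_pos: [0.5446, -0.0074, 0.118]
orientation: [-0.264, 0.656, -0.269, -0.654]
wrist_force: [-4.7, -11.0, 3.8]
gripper_width: 0.482
[-0.108 -0.028  1.976 -0.008  1.192  2.237] [-0.94  0.09 -0.25] [ -3.6 -10.1   3.1] jaw -2.3449008777604914
```

View pics/p3.png

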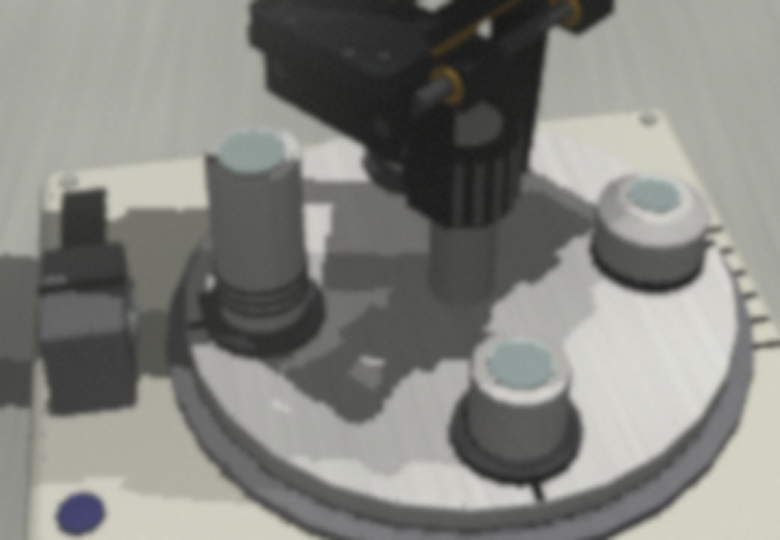

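Tall lamp top is now at about (253,152), almost in front of the block. I'll sharpen the port direction from an enlarged crop of the initial pictures.

Run:
```python
from h import *
a=cv2.imread("pics/top0.png")[268:312,276:326]; b=cv2.imread("pics/side0.png")[244:312,116:166]
a=cv2.resize(a,(400,352),interpolation=2);b=cv2.resize(b,(400,544),interpolation=2)
cv2.imwrite("pics/p4.png",np.hstack([np.vstack([a,np.zeros((192,400,3),np.uint8)]),b]))
s=bot.capture("side")
l=at(s,110+253/3,170+152/3,.152);h=np.array([.5447,-.0036]);v=l-h;print(l,np.hypot(*v),np.arctan2(v[1],v[0]))
```

```text
[ 0.45610915 -0.02104929] 0.09029294841126499 -2.94711711528976
```

View pics/p4.png

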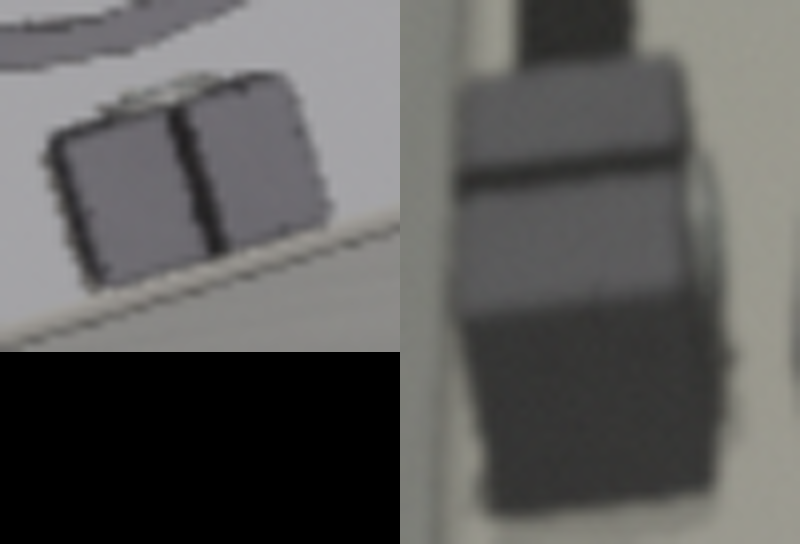

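Stripe along the block: top panel (178,112)–(217,250), side panel (460,182)–(685,156). Its direction gives the port axis.

Run:
```python
from h import *
t=bot.capture("top");s=bot.capture("side")
an=lambda v:np.arctan2(v[1],v[0])
for c,h,P,f in((t,[.5409,-.005],[(178,112),(217,250)],lambda p:(276+p[0]/8,268+p[1]/8)),(s,[.5447,-.0036],[(285,156),(60,182)],lambda p:(116+p[0]/8,244+p[1]/8))):
    a,b=[at(c,*f(p),.086) for p in P];m=(a+b)/2;print(a,b,"dir",an(b-a),"from hub",an(m-h))
```

```text
[ 0.39180024 -0.02627995] [ 0.36041475 -0.02986657] dir -3.027809834383953 from hub -3.0024829455940165
[ 0.39776367 -0.02469356] [ 0.36282689 -0.02941971] dir -3.0071317342828303 from hub -2.999872978024101
```

Both views put the port at -3.00 and the lamp at -2.947, so it needs another 0.055 clockwise. After that I release and lift.

```bash
python3 -m crank '[[200,0,0,0,0,0,-0.03],[200,0,0,0,0,0,-0.055],[200,0,0,0,0,0,-0.055],[200,0,0,0,0,0,-0.055],[94,0,0,0,0,0,-0.055],[94,0,0,0,0,0,-0.055],[94,0,0,0,0,0,-0.055],[94,0,0,0,0,0,-0.055],[94,0,0,30,0,0,-0.055],[94,0,0,60,0,0,-0.055],[94,0,0,60,0,0,-0.055],[94,0,0,60,0,0,-0.055]]' 30
python3 - <<'E'
from h import *
s=bot.capture("side");o=bot.observe()
print(o["joint_positions"].round(3),o["ee_pos"],"jaw",o["joint_positions"][0]-o["joint_positions"][5])
a=cv2.resize(s["image"][180:330,110:310],(800,600),interpolation=2)
cv2.imwrite("pics/p5.png",a[:,:,::-1])
E
```

```text
time_s: 5.35
ee_pos: [0.5461, -0.0074, 0.1805]
orientation: [-0.282, 0.65, -0.286, -0.645]
wrist_force: [0.3, 0.7, -0.4]
gripper_width: 0.627
[-0.108 -0.084  1.923 -0.008  1.301  2.291] [ 0.54493123 -0.00731286  0.17852069] jaw -2.3984982788711062
```

View pics/p5.png

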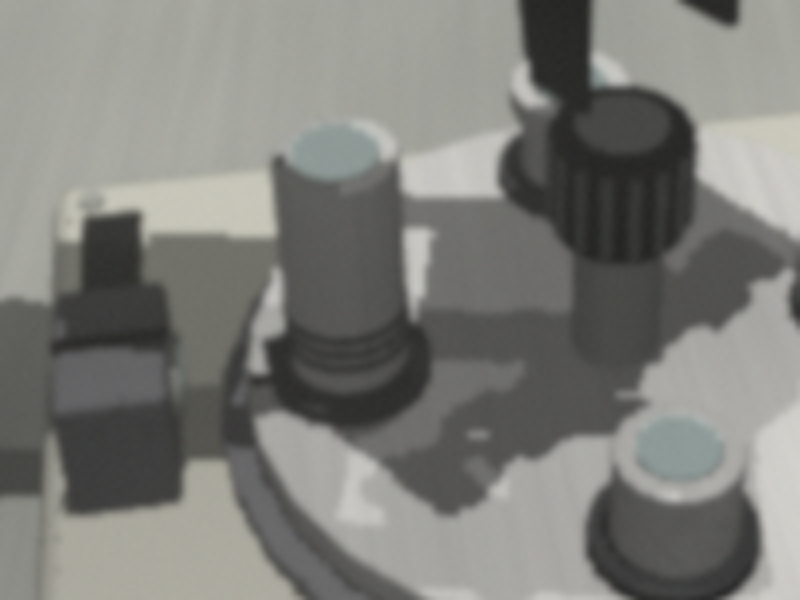

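Tall lamp top at (335,152), knob top at (622,124), near short lamp top at (680,450).

Run:
```python
from h import *
s=bot.capture("side");an=lambda v:np.arctan2(v[1],v[0]);f=lambda x,y,z:at(s,110+x/4,180+y/4,z)
h=np.array([.5447,-.0036]);l=f(335,152,.152);q=f(680,450,.104)
print(f(622,124,.152),l,np.hypot(*(l-h)),an(l-h),"short",np.hypot(*(q-h)),an(q-h)-np.pi/2,bot.observe()["ee_pos"])
for a in(-2.96,-3.0,-3.04):
  p=h+.09*np.array([np.cos(a),np.sin(a)]);print(a,p.round(4),((proj(s,[*p,.152])-[110,180])*4).round(1))
```

```text
[ 0.5444539  -0.00426413] [ 0.45511828 -0.01573966] 0.0904005313809997 -3.0068982194150347 short 0.09503074245659637 -3.0189578337878418 [ 0.54415993 -0.00723034  0.17721375]
-2.96 [ 0.4562 -0.0199] [337.8 160.2]
-3.0 [ 0.4556 -0.0163] [336.5 153.1]
-3.04 [ 0.4552 -0.0127] [335.7 146. ]
```

Lamp sits at -3.007, on target. Now over to the lamp.

```bash
python3 -m crank '[[94,-45,-5,0,0,0,0],[94,-89,-10,0,0,0,0],[94,-89,-10,0,0,0,0],[94,-89,-10,0,0,0,0],[94,-89,-10,-30,0,0,0],[94,-89,-10,-50,0,0,0],[94,-89,-10,-66,0,0,0],[94,-89,-10,-66,0,0,0],[170,-89,-10,-66,0,0,0],[170,-89,-10,-66,0,0,0],[170,-89,-10,-66,0,0,0],[170,-89,-10,-66,0,0,0]]' 8; python3 -m crank '[[170,0,0,0,0,0,0],[170,0,0,0,0,0,0],[170,0,0,0,0,0,0]]' 8
```

```text
time_s: 6.45
ee_pos: [0.4546, -0.0181, 0.1126]
orientation: [-0.28, 0.648, -0.287, -0.648]
wrist_force: [-5.5, -1.1, 6.8]
gripper_width: 0.423
time_s: 6.7
ee_pos: [0.4545, -0.0182, 0.1127]
orientation: [-0.28, 0.648, -0.287, -0.648]
wrist_force: [-0.7, -1.1, -1.9]
gripper_width: 0.422
```

```bash
python3 -m crank '[[170,0,0,0,0,0,0.1],[170,0,0,1,0,0,0.2],[170,0,0,1,0,0,0.3],[170,0,0,1,0,0,0.4],[170,0,0,2,0,0,0.5],[170,0,0,2,0,0,0.6],[170,0,0,2,0,0,0.7],[170,0,0,3,0,0,0.8],[170,0,0,3,0,0,0.9],[170,0,0,4,0,0,1.0],[170,0,0,4,0,0,1.1],[170,0,0,4,0,0,1.1]]' 8; python3 -c "
from h import *
o=bot.observe();print(o['ft_torque'].round(3),o['joint_positions'][0]-o['joint_positions'][5])"
```

```text
time_s: 7.7
ee_pos: [0.455, -0.0174, 0.1167]
orientation: [0.1, 0.703, 0.095, -0.698]
wrist_force: [2.0, 3.3, -5.3]
gripper_width: 0.423
[ 0.69  -0.425  0.173] -1.2962655755234762
```

```bash
python3 -m crank '[[170,0,0,0,0,0,0.05],[170,0,0,0,0,0,0.1],[170,0,0,1,0,0,0.15],[170,0,0,1,0,0,0.2],[170,0,0,1,0,0,0.25],[170,0,0,1,0,0,0.3],[170,0,0,1,0,0,0.35],[170,0,0,1,0,0,0.4],[170,0,0,1,0,0,0.4]]' 8
python3 - <<'E'
from h import *
o=bot.observe();print(o['ft_torque'].round(3),o['joint_positions'][0]-o['joint_positions'][5],o["joint_positions"].round(2))
s=bot.capture("side")
a=cv2.resize(s["image"][180:330,110:310],(800,600),interpolation=2)
cv2.imwrite("pics/p6.png",a[:,:,::-1])
E
```

```text
time_s: 8.45
ee_pos: [0.4545, -0.0173, 0.1176]
orientation: [0.236, 0.67, 0.232, -0.664]
wrist_force: [-1.2, -0.4, -1.1]
gripper_width: 0.418
[0.226 0.424 0.021] -0.8963559987322414 [-0.16 -0.25  2.17 -0.    1.21  0.74]
```

View pics/p6.png

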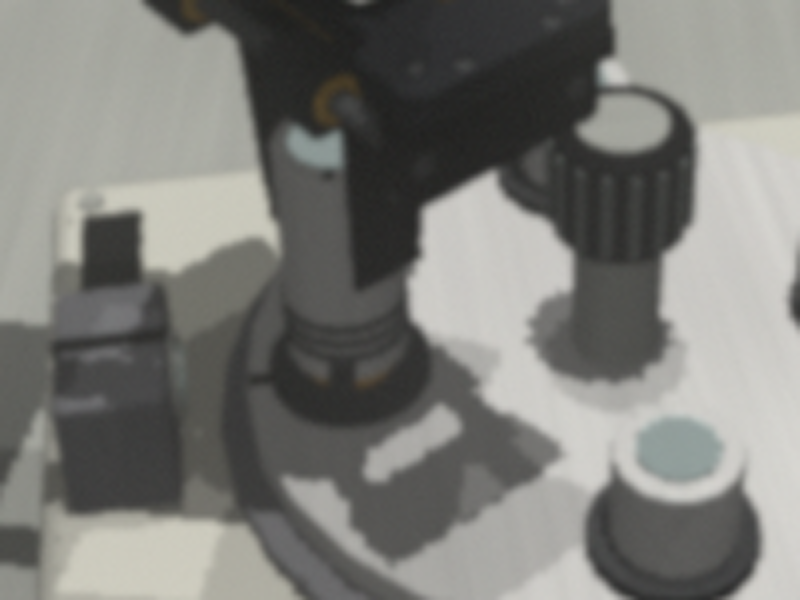

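The lamp has risen and its index mark now faces the camera at (328,175). The short lamp hasn't moved, so the turret has held. I'll release, lift and check how far it unscrewed.

```bash
python3 -m crank '[[94,0,0,0,0,0,0],[94,0,0,0,0,0,0],[94,0,0,0,0,0,0],[94,0,0,0,0,0,0],[94,0,0,30,0,0,0],[94,0,0,60,0,0,0],[94,0,0,90,0,0,0],[94,0,0,90,0,0,0]]' 8
python3 - <<'E'
from h import *
s=bot.capture("side")
a=cv2.resize(s["image"][190:300,150:290],(763,600),interpolation=2)
cv2.imwrite("pics/p7.png",a[:,:,::-1])
h=np.array([.5447,-.0036])
for a0 in(-2.98,-3.0,-3.02):
  p=h+.09*np.array([np.cos(a0),np.sin(a0)]);g=lambda q:((proj(s,q)-[150,190])*600/110).round(0)
  print(a0,"ctr",g([*p,.157]),[(u,g([*(p+.02*np.array([np.cos(a0+u),np.sin(a0+u)])),.157]).tolist()) for u in(1.0,1.1,1.2,1.3,1.4,1.5)])
E
```

```text
time_s: 9.17
ee_pos: [0.4583, -0.0179, 0.2153]
orientation: [0.238, 0.674, 0.23, -0.661]
wrist_force: [0.6, 0.1, 1.3]
gripper_width: 0.632
-2.98 ctr [240. 142.] [(1.0, [199.0, 194.0]), (1.1, [207.0, 196.0]), (1.2, [216.0, 197.0]), (1.3, [225.0, 198.0]), (1.4, [234.0, 198.0]), (1.5, [244.0, 198.0])]
-3.0 ctr [239. 137.] [(1.0, [197.0, 188.0]), (1.1, [205.0, 190.0]), (1.2, [214.0, 192.0]), (1.3, [223.0, 193.0]), (1.4, [232.0, 193.0]), (1.5, [241.0, 193.0])]
-3.02 ctr [239. 132.] [(1.0, [194.0, 183.0]), (1.1, [203.0, 185.0]), (1.2, [211.0, 186.0]), (1.3, [220.0, 187.0]), (1.4, [229.0, 188.0]), (1.5, [239.0, 188.0])]
```

View pics/p7.png

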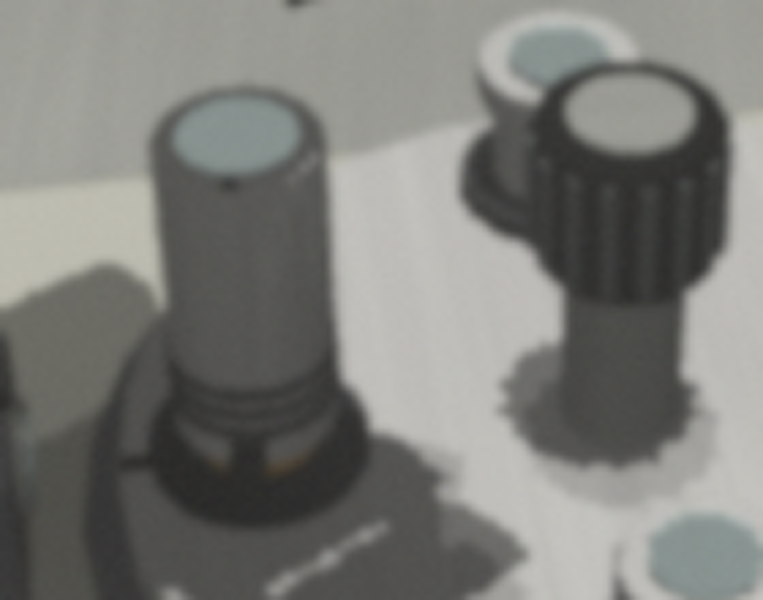

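Index mark at (230,183), lens centre (238,135), which puts the unscrew at about 1.37 ± 0.05. To be sure it's at the stop, I'll grip again lightly and turn a little more, watching the torque.

```bash
python3 -c "
from h import *
print(bot.observe()['ee_pos'])"; python3 -m crank '[[94,0,0,0,0,0,0],[94,0,0,0,0,0,0]]'
```

```text
[ 0.45713847 -0.01774285  0.2122794 ]
time_s: 9.38
ee_pos: [0.4572, -0.0178, 0.2121]
orientation: [0.237, 0.673, 0.23, -0.662]
wrist_force: [-0.5, -0.4, 1.2]
gripper_width: 0.635
```

```bash
python3 -m crank '[[94,-2,0,-30,0,0,0],[94,-2,0,-60,0,0,0],[94,-2,0,-85,0,0,0],[94,-2,0,-95,0,0,0],[94,-2,0,-95,0,0,0],[170,-2,0,-95,0,0,0],[170,-2,0,-95,0,0,0],[170,-2,0,-95,0,0,0],[170,-2,0,-95,0,0,0],[170,-2,0,-95,0,0,0]]' 7; P='from h import *
o=bot.observe();print(o["ft_torque"].round(3),o["joint_positions"][0]-o["joint_positions"][5])'
python3 -c "$P"; python3 -m crank '[[170,0,0,0,0,0,0.04],[170,0,0,0,0,0,0.08],[170,0,0,0,0,0,0.08],[170,0,0,0,0,0,0.08]]' 7; python3 -c "$P";python3 -m crank '[[170,0,0,0,0,0,0.04],[170,0,0,0,0,0,0.08],[170,0,0,0,0,0,0.08]]' 7; python3 -c "$P"
```

```text
time_s: 10.22
ee_pos: [0.4557, -0.0175, 0.1188]
orientation: [0.237, 0.673, 0.23, -0.661]
wrist_force: [-3.0, 1.7, 6.2]
gripper_width: 0.418
[0.486 0.723 0.062] -0.8978127200544954
time_s: 10.55
ee_pos: [0.4557, -0.0175, 0.119]
orientation: [0.263, 0.664, 0.257, -0.651]
wrist_force: [-0.5, 2.7, 0.3]
gripper_width: 0.422
[0.344 0.286 0.005] -0.8181515099165051
time_s: 10.8
ee_pos: [0.4557, -0.0174, 0.119]
orientation: [0.288, 0.653, 0.283, -0.64]
wrist_force: [-0.0, -0.5, -0.6]
gripper_width: 0.423
[ 0.269  0.278 -0.022] -0.7378895201664877
```

```bash
python3 -m crank '[[94,0,0,0,0,0,0],[94,0,0,0,0,0,0],[94,0,0,0,0,0,0],[94,0,0,0,0,0,0],[94,0,0,30,0,0,0],[94,0,0,60,0,0,0],[94,0,0,94,0,0,0],[94,0,0,94,0,0,0],[94,0,0,94,0,0,0]]' 7
python3 - <<'E'
from h import *
s=bot.capture("side")
a=cv2.resize(s["image"][190:300,150:290],(763,600),interpolation=2)
cv2.imwrite("pics/p8.png",a[:,:,::-1])
b=cv2.imread("pics/p7.png")[:,:,::-1]
# displacement of features between p7 and p8 in px of this crop
g=lambda i:cv2.cvtColor(np.ascontiguousarray(i),cv2.COLOR_RGB2GRAY).astype(np.float32)
A,B=g(a),g(b)
for n,(y0,y1,x0,x1) in dict(tick=(172,196,215,250),lens=(95,175,165,305),tall=(160,380,150,340),short=(500,600,620,763),seattick=(440,485,110,170)).items():
    r=cv2.matchTemplate(A[max(0,y0-20):y1+20,max(0,x0-20):x1+20],B[y0:y1,x0:x1],cv2.TM_CCOEFF_NORMED);m=cv2.minMaxLoc(r);print(n,m[3][0]-min(20,x0),m[3][1]-min(20,y0),round(m[1],3))
E
```

```text
time_s: 11.55
ee_pos: [0.4574, -0.0177, 0.216]
orientation: [0.29, 0.655, 0.282, -0.639]
wrist_force: [0.9, 0.3, -0.3]
gripper_width: 0.633
tick 2 3 0.993
lens -1 3 0.936
tall 1 5 0.967
short 0 -2 0.954
seattick 0 5 0.994
```

View pics/p8.png

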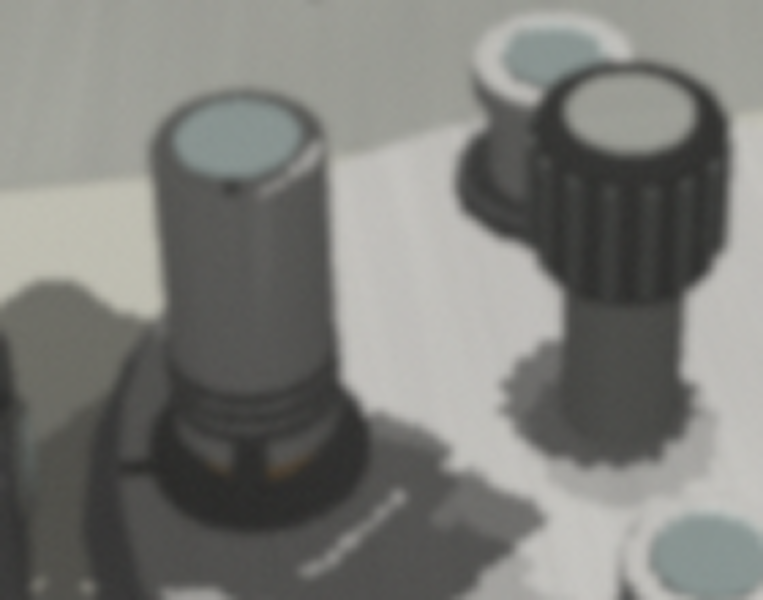

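The seat mark and lamp moved together by about 3–5 px of the crop, roughly 0.015 rad. The lamp was therefore hard on its stop and began to take the turret with it. That leaves the turret at about -2.99 against the port at -3.00, within measuring error. The gripper is clear, so I'm handing in.

```bash
python3 -c "
from h import *
o=bot.observe();print(o['time_s'],o['ee_pos'],abs(o['joint_velocities']).max(),o['wrist_force']);bot.sign_off()"
```

```text
11.6 [ 0.45615035 -0.01754622  0.21380408] 0.045224642162807194 [ 0.27873028  1.01200442 -1.17718121]
the job is handed in; nothing more can be done
```

I turned the turret about 1.055 rad clockwise by its knob, so the tall lamp stands in front of the port. I then unscrewed that lamp anticlockwise to its stop, let go and lifted clear. The job was handed in at 11.6 s; no verdict was reported.

**Turret:** the last picture puts the lamp's direction at about -2.99 rad against -3.00 for the port, within measuring error of about 0.01 to 0.02 rad.

**Lamp:** it has risen in its seat and is still in front of the port. Its index mark shows about 1.37 rad unscrewed, give or take 0.05, against the stop at 1.4.

**Stop check:** the wrist torque was too noisy to show the stop, so I gripped again and turned a little further. The lamp's mark did not move relative to the seat, which indicates the stop. That extra turn moved the turret back about 0.015 rad anticlockwise, and I left it there because the lamp was still on target.

**At hand-in:** the gripper was open about 60 mm above the lamp, touching nothing. The highest wrist force I saw was about 13 N, while turning the knob.

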